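# Stack the sample cups and hold them pressed to the gauge mark

## Task

Nest the two loose steel sample cups, in either order, onto the one standing on the sprung seat, so that all three make one straight, fully seated stack. Then press the top cup straight down until the seat's tongue has sunk level with the black bands on the two gauge posts (20 mm down, about 11 N of push) and finish while holding the stack steadily pressed there, so that I can tighten the lock screw; do not let go, never push the seat right down to its stop, and leave the other things on the bench where they are.

Things in the scene. Friction and masses are not known exactly. Their poses are not given: they have to be found in the camera images.
- cup_base_mid (a point): plain steel stepped sample cup, 68 mm tall, open top: wide upper part (outer dia. 60, inner 54 mm, 30 to 68 mm above the foot), narrow bevelled lower part (dia. 50 mm). Nests in another such cup with 2 mm play all round until its step sits on that rim, 38 mm higher. This point: on the axis half-way up, 34 mm above the foot; stands loose in the seat's ring
- cup_1_mid (a point): plain steel stepped sample cup, 68 mm tall, open top: wide upper part (outer dia. 60, inner 54 mm, 30 to 68 mm above the foot), narrow bevelled lower part (dia. 50 mm). Nests in another such cup with 2 mm play all round until its step sits on that rim, 38 mm higher. This point: on the axis half-way up, 34 mm above the foot; loose on the bench
- cup_2_mid (a point): plain steel stepped sample cup, 68 mm tall, open top: wide upper part (outer dia. 60, inner 54 mm, 30 to 68 mm above the foot), narrow bevelled lower part (dia. 50 mm). Nests in another such cup with 2 mm play all round until its step sits on that rim, 38 mm higher. This point: on the axis half-way up, 34 mm above the foot; same as cup_1, loose on the bench
- seat_top (a point): top centre of the sprung seat, a 100 mm aluminium disc with a 9 mm high locating ring (inside dia. 55 mm), on a fixed fixture (base plate 160 x 120 x 12 mm). 83 mm above the bench when up. x points to a 14 mm wide tongue on its edge and two gauge posts (97 mm tall, 68 mm from the axis), their 12 mm high black bands centred 59 mm above the bench
- seat (a joint): how far the seat has sunk, m: 0 = up, 0.036 = on its stop. Spring 400 N/m with 8 N preload: it does not move under the cups' weight. Tongue level with the bands at 0.020 (spring 16 N; after the weight of cups and seat about 11 N of push; cups about 120 g each); 0.014 to 0.026 is good
- beaker: clear plastic beaker, 76 mm wide, 95 mm tall, plain tapered wall without a step; origin at the centre of its underside; leave it alone
- jar: amber glass jar with black cap, 60 mm wide, 85 mm tall; origin at the centre of its underside; leave it alone
- bottle: white plastic bottle with blue cap, 64 mm wide, 150 mm tall; origin at the centre of its underside; leave it alone
- wrench: steel wrench, 170 mm long, lying flat; origin under its middle; leave it alone
- screwdriver: screwdriver, 180 mm long, lying flat; origin under its middle; leave it alone
- valve: small brass valve with black hand knob, 85 mm long, 53 mm tall; origin at the centre of its underside; leave it alone
Mind the look-alikes: they are no part of the job. What is shaped like the part that bears cup_2_mid but purple is not meant.

How it is judged:
By the outcome, as a careful person would: the job done as asked, in the order asked, and still so for the second after the job is handed in, while the arm keeps its last pose, push and grip.
It also fails if it takes over 51 s, if anything falls off the work surface, if the arm or the gripper's body presses on something with over 40 N, if the wrist force passes 120 N, or if a joint passes its speed limit or range.

## Robot

A 6-joint arm with a two-finger parallel gripper is mounted at the origin on the work surface. World frame = base frame: x ahead of the robot, y to its left, z up, the work surface at z = 0. Lengths are in m, angles in degrees, forces in N, time in s.
With the tool pointing down it reaches from about 0.35 to 0.875 m from the base axis. Payload 4.2 kg.
Tool frame: the origin (TCP) lies at the very end of the fingers, on their centre line; the grasp point (between the pads) lies 19 mm behind it (tcp_to_grasp is the z of the grasp point in the tool frame, in m); z points along the fingers, y is the direction in which the jaws open and shut (so a half turn about z gives the same grasp; the last joint's range is limited). The gripper opens to 87 mm and grips with 3 to 60 N. Pads are 19 mm wide; open, the fingers measure 117 mm over their backs; the gripper's body (75 mm by 190 mm) begins 51 mm behind the grasp point.
Start: joints at [88.27, 22.042, 0.453, 0, -68.411, -14.817], TCP at [0.178, 0.599, 0.223] pointing down, gripper open.
Joint ranges: [-179.83, 179.83], [-69.29, 118.12], [-61.27, 80.66], [-181.25, 117.63], [-171.15, -9.14], [-177.46, 177.46]. Speed limits (degrees/s): [159.86, 159.86, 180, 180, 180, 180].

## Interface

Orientations are given as a 3x3 rotation matrix whose columns are the frame's x, y, z axes.
In Python, from station import sense, capture, camera_params, finish_job, tcp_to_grasp gives the robot as it stands.
- The arm moves only by the shell command python3 -m inch 'ROWS'. ROWS is JSON, a list of rows, each an object of numbers: "jaw": the closure in counts, from 0 (fully open) to 255 (shut); "x", "y", "z": the shift along the world's x, y, z normalised to -1 to 1, where 1 is 0.06 m; "ax", "ay", "az": the turn, a rotation vector about the world's x, y, z normalised to -1 to 1, where 1 is 10 degrees. A call has 1 to 12 rows; each row shifts and turns the pose as measured when the row begins; what a row does not reach is not made up. A row lasts 1/8 s, in which the tool goes at most 62.5 mm and 10.7 degrees, less where a joint would pass 70% of its speed; a pose out of reach is approached as far as the arm can. A call with a number of a shift or a turn outside -1 to 1 is refused whole. A call with a gripper value outside its range is refused whole. The fingers move at their own pace and stop on an object; the grip force is fixed at half the most. Time passes only in rows, so rows that do not move let the fingers close. It gives the time, the measured TCP pose, the force and the opening at its end, in the units of the state.
- sense(): the state, without advancing time (a new reading comes with each control period).
- capture(name): name is "side" or "top" or "wrist"; returns the picture (420x560x3 uint8, red, green, blue); there is no depth.
- camera_params(name): a dict with "vfov" (degrees; the focal length in pixels is half the picture's height over the tangent of half this angle, whatever the lens; pixels are square), "cx", "cy" (the principal point, pixels), "R" (3x3) and "t" (3): a world point X has camera coordinates R X + t. Camera axes: x right, y down, z forward; pixel columns grow to the right and rows downward; lengths in m; the calibration is good to about 2 mm. The wrist camera is an equidistant fisheye: a pixel r from the principal point sees the ray r / f radians off the axis. A picture is of the moment at which its call begins: read the wrist's pose just before it. camera_params takes no time and is no camera call; for the wrist camera it gives the pose at the moment of the call.
- finish_job(): hands the job in, once; it reports no verdict.
The state is a dict: "time_s": time; "joints": joint angles; "joint_velocities": joint speeds; "effort": joint torques, N m; "tcp_pos": TCP position; "ee_rot": TCP orientation; "wrist_force": force on the tool from outside, world axes, zero at the start; "moment": the same for the moment, N m; "gripper_width": opening from 0.0 (shut) to 1.0 (fully open).
Only numpy, scipy, OpenCV 4.12 (cv2) and the standard library are available. Lean on these libraries where they do the work, as an engineer would, in place of code of your own. Each camera call takes 0.05 s, during which the arm holds its last target.

## Working session

There is one attempt and no reset: what is moved stays moved. The work goes in short steps, Python scripts to look and compute and a shell command to move; the robot and the scene stay as the last step left them, time stands still between calls to the robot, and variables do not carry over. Pictures are saved under pics/ and viewed, and the job is handed in when it is done.

```bash
ls; mkdir -p pics; python3 - <<'E'
from station import *
import cv2
s=sense();print(s, tcp_to_grasp)
for n in ["side","top","wrist"]:
    p=camera_params(n);print(n,p)
    im=capture(n);cv2.imwrite(f"pics/{n}0.png",im[:,:,::-1])
E
```

```text
pics
{'time_s': 0.0, 'joints': array([ 8.82698944e+01,  2.20933227e+01,  3.79022925e-01, -3.14979784e-02,
       -6.84108978e+01, -1.48165137e+01]), 'joint_velocities': array([-0.07646946, -0.04664172,  0.03788812, -0.00988319, -0.00541007,
       -0.01511   ]), 'effort': array([-6.73100549e-04, -3.90666926e+01,  1.87409592e+01,  4.22006294e+00,
        1.10414653e-02, -2.01623898e-04]), 'tcp_pos': array([0.17779516, 0.59854009, 0.22142096]), 'ee_rot': array([[ 9.58530558e-01, -2.84989187e-01, -5.76913986e-04],
       [-2.84989764e-01, -9.58528107e-01, -2.16862779e-03],
       [ 6.50472009e-05,  2.24311059e-03, -9.99997482e-01]]), 'wrist_force': array([-0.08840627,  0.52017942, -0.0253543 ]), 'moment': array([ 0.02053321, -0.01825039, -0.03632491]), 'gripper_width': 1.0017033717131623} -0.0187
side {'vfov': 49.19374198343392, 'cx': 280.71809062511244, 'cy': 203.37689373667806, 'R': array([[ 0.996958  , -0.07562141,  0.01887166],
       [-0.03870205, -0.69048574, -0.7223099 ],
       [ 0.0676527 ,  0.71938226, -0.69131199]]), 't': array([-0.51720973,  0.15880177,  1.11667513])}
top {'vfov': 47.64549803247211, 'cx': 273.0493944740799, 'cy': 210.80182681374154, 'R': array([[-0.00235567, -0.99989775, -0.01410438],
       [-0.99216401,  0.00409892, -0.12487504],
       [ 0.12492009,  0.01369969, -0.99207222]]), 't': array([0.07002543, 0.54205478, 1.40223197])}
wrist {'vfov': 65.70646984690485, 'cx': 275.34007057204155, 'cy': 209.5329326307328, 'R': array([[-0.28417556, -0.95877057,  0.00180276],
       [-0.91745424,  0.27247464,  0.28988839],
       [-0.27842766,  0.08072524, -0.95705876]]), 't': array([ 0.62245046, -0.03460002,  0.39052418])}
```

View pics/side0.png

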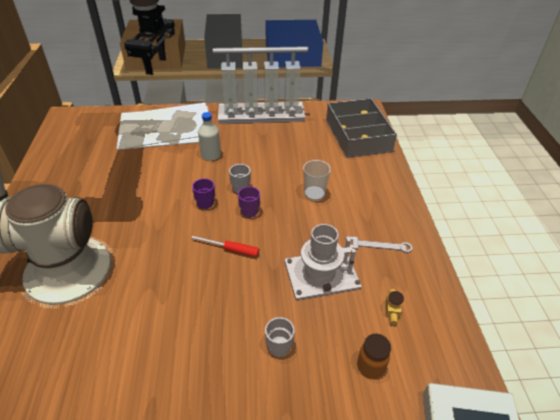

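View pics/top0.png

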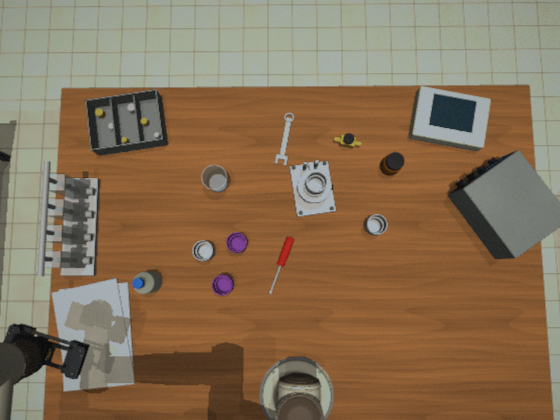

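View pics/wrist0.png

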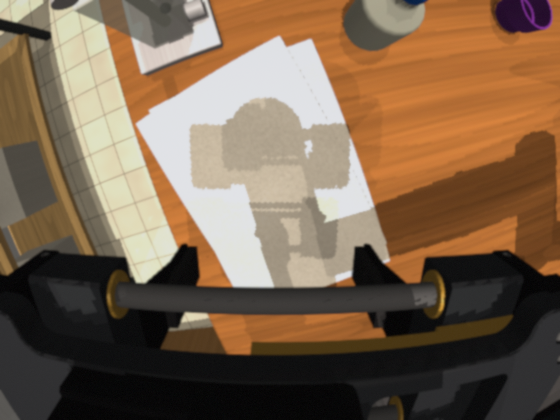

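The top view shows loose cups at about (203,250) and (376,224), the seat at (316,184), and purple decoys at (237,243) and (222,284). I'll zoom in next.

```bash
python3 - <<'E'
import cv2,numpy as np
t=cv2.imread("pics/top0.png");s=cv2.imread("pics/side0.png")
def c(im,x,y,w,k): return cv2.resize(im[y-w:y+w,x-w:x+w],(390,290*390//390),interpolation=cv2.INTER_CUBIC) 
def c(im,x,y): return cv2.resize(im[y-28:y+28,x-25:x+25],None,fx=5.2,fy=5.2,interpolation=cv2.INTER_NEAREST)
def d(im,x,y): return c(im,x,y)
out=np.vstack([np.hstack([c(t,203,250),c(t,376,224),c(t,316,184)]),np.hstack([c(s,240,178),c(s,280,338),c(s,324,250)])])
print(out.shape)
cv2.imwrite("pics/z0.png",out)
E
```

```text
(582, 780, 3)
```

View pics/z0.png

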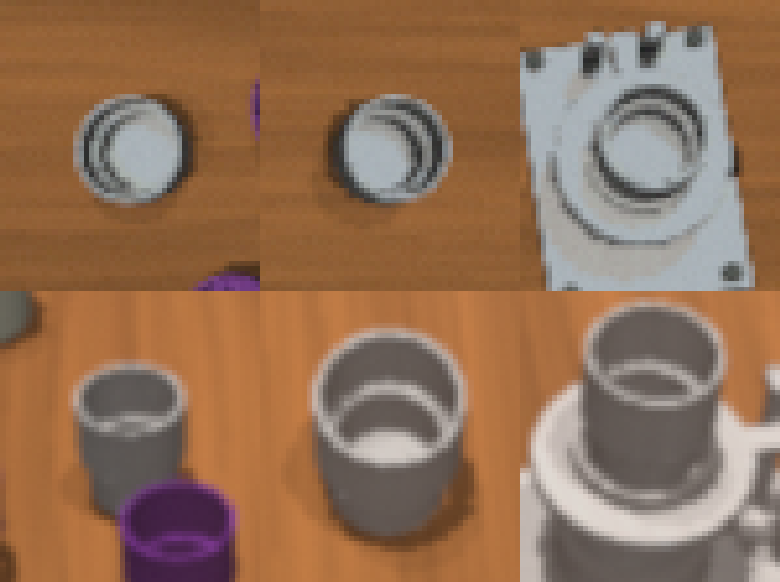

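The crops show all three rims clearly. I'll cast the rim centres onto planes at z=0.068 and z=0.151 and check them by triangulation. I'll also measure the neighbours.

```bash
cat > h.py <<'E'
import numpy as np
from station import camera_params
def ray(n,uv,P=None):
    p=P or camera_params(n);f=210/np.tan(np.radians(p['vfov']/2))
    a=(uv[0]-p['cx'])/f;b=(uv[1]-p['cy'])/f
    if n=='wrist':
        r=np.hypot(a,b);d=np.array([a/r*np.sin(r),b/r*np.sin(r),np.cos(r)])
    else: d=np.array([a,b,1.])
    R=np.array(p['R']);return -R.T@p['t'],R.T@(d/np.linalg.norm(d))
def onz(n,uv,z,P=None):
    o,d=ray(n,uv,P);return (o+d*(z-o[2])/d[2])
def tri(a,b):
    A=0;B=0
    for n,uv in (a,b):
        o,d=ray(n,uv);M=np.eye(3)-np.outer(d,d);A=A+M;B=B+M@o
    return np.linalg.solve(A,B)
E
python3 - <<'E'
from h import *
np.set_printoptions(precision=4,suppress=True)
for nm,t,s,z in [("A",(202.5,250.2),(239.4,170.2),.068),("B",(376.65,224.35),(279.4,328.15),.068),("S",(315.5,182.9),(324.1,233.5),.151)]:
    print(nm,onz('top',t,z),onz('side',s,z),tri(('top',t),('side',s)))
for nm,uv,z in [("jar",(393,163),.085),("valve",(348,141),.05),("post1",(306,165),.097),("post2",(318,163),.097),("pur1",(237,243),.068),("pur2",(222,284),.068),("beaker",(215,178),.095),("drv",(285,255),.02),("bottle",(138,283),.15)]:
    print(nm,onz('top',uv,z))
print(onz('side',(352,241),.097),onz('side',(356,255),.097))
E
```

```text
A [0.4227 0.2745 0.068 ] [0.4212 0.2707 0.068 ] [0.422  0.275  0.0645]
B [ 0.4968 -0.2357  0.068 ] [ 0.4969 -0.2366  0.068 ] [ 0.4969 -0.2359  0.0669]
S [ 0.6056 -0.052   0.151 ] [ 0.6075 -0.0582  0.151 ] [ 0.6078 -0.0525  0.1446]
jar [ 0.6761 -0.2855  0.085 ]
valve [ 0.753  -0.1601  0.05  ]
post1 [ 0.6688 -0.0292  0.097 ]
post2 [ 0.6746 -0.0642  0.097 ]
pur1 [0.4435 0.1736 0.068 ]
pur2 [0.3249 0.2163 0.068 ]
beaker [0.632  0.2369 0.095 ]
drv [0.4096 0.0328 0.02  ]
bottle [0.3303 0.4365 0.15  ]
[ 0.6808 -0.0367  0.097 ] [ 0.682 -0.079  0.097]
```

```bash
python3 -m inch '[{"x":0.58,"y":-0.77,"az":-0.9,"jaw":0},{"x":0.58,"y":-0.77,"az":-0.9},{"x":0.58,"y":-0.77,"az":-0.9},{"x":0.58,"y":-0.77,"az":-0.9},{"x":0.58,"y":-0.77,"az":-0.9},{"x":0.58,"y":-0.77,"az":-0.9},{"x":0.3,"y":-0.4,"az":-0.5}]'; python3 -c "
from station import *;print(sense()['ee_rot'],sense()['time_s'])"
```

```text
[[ 9.58563226e-01 -2.84879658e-01 -3.49920185e-04]
 [-2.84879843e-01 -9.58561848e-01 -1.63022252e-03]
 [ 1.28997094e-04  1.66235656e-03 -9.99998610e-01]] 0.15$[0]: bad value
```

```bash
python3 -m inch '[{"x":0.58,"y":-0.77,"z":0,"ax":0,"ay":0,"az":-0.9,"jaw":0},{"x":0.58,"y":-0.77,"z":0,"ax":0,"ay":0,"az":-0.9,"jaw":0},{"x":0.58,"y":-0.77,"z":0,"ax":0,"ay":0,"az":-0.9,"jaw":0},{"x":0.58,"y":-0.77,"z":0,"ax":0,"ay":0,"az":-0.9,"jaw":0},{"x":0.58,"y":-0.77,"z":0,"ax":0,"ay":0,"az":-0.9,"jaw":0},{"x":0.58,"y":-0.77,"z":0,"ax":0,"ay":0,"az":-0.9,"jaw":0},{"x":0.3,"y":-0.4,"z":0,"ax":0,"ay":0,"az":-0.5,"jaw":0}]'; python3 -c "
from station import *;print(sense()['ee_rot'],sense()['time_s'])"
```

```text
time_s: 1.02
tcp_pos: [0.4076, 0.2886, 0.2188]
ee_rot: [[0.221, -0.975, -0.004], [-0.975, -0.221, -0.003], [0.002, 0.005, -1.0]]
wrist_force: [-0.5, 0.8, -0.0]
gripper_width: 0.999
[[ 0.221277   -0.97520162 -0.00427599]
 [-0.97520955 -0.221267   -0.00269201]
 [ 0.00167912  0.00476567 -0.99998723]] 1.025
```

```bash
python3 -m inch '[{"x":0.24,"y":-0.23,"z":-0.5,"ax":0,"ay":0,"az":0,"jaw":0},{"x":0,"y":0,"z":0,"ax":0,"ay":0,"az":0,"jaw":0}]'; python3 - <<'E'
from station import *
import cv2,pickle
p=camera_params('wrist');im=capture('wrist');cv2.imwrite("pics/w1.png",im[:,:,::-1]);pickle.dump(p,open("pics/w1.pkl","wb"))
E
```

```text
time_s: 1.27
tcp_pos: [0.4233, 0.2722, 0.1883]
ee_rot: [[0.217, -0.976, -0.004], [-0.976, -0.217, -0.002], [0.001, 0.005, -1.0]]
wrist_force: [-0.6, 0.1, 1.0]
gripper_width: 1.001
```

View pics/w1.png

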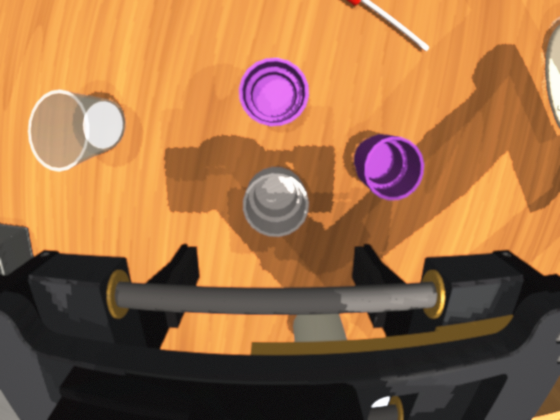

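```bash
python3 - <<'E'
from h import *
import pickle,cv2
P=pickle.load(open("pics/w1.pkl","rb"))
im=cv2.imread("pics/w1.png")
cv2.imwrite("pics/z1.png",cv2.resize(im[150:255,225:330],None,fx=5.5,fy=5.5,interpolation=cv2.INTER_CUBIC))
pts=[(243.5,202),(309,202),(276,169),(276,236)]
Q=[onz('wrist',q,.068,P) for q in pts]
for q in Q:print(q)
print(np.mean(Q[:2],0),np.mean(Q[2:],0), np.linalg.norm(Q[0]-Q[1]),np.linalg.norm(Q[2]-Q[3]))
E
```

```text
[0.45050938 0.27501377 0.068     ]
[0.39287344 0.26225755 0.068     ]
[0.42846316 0.23941698 0.068     ]
[0.41479097 0.30067832 0.068     ]
[0.42169141 0.26863566 0.068     ] [0.42162707 0.27004765 0.068     ] 0.059030697119645016 0.0627684687527568
```

View pics/z1.png

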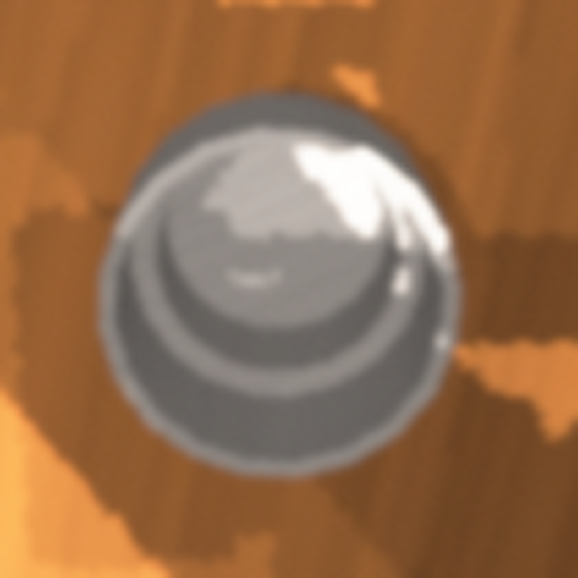

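```bash
cat >> h.py <<'E'
from scipy.optimize import least_squares
def rim(n,pts,z,P,r=.03):
    Q=np.array([onz(n,q,z,P)[:2] for q in pts])
    g=least_squares(lambda c:np.hypot(*(Q-c[:2]).T)-c[2],[*Q.mean(0),r])
    h=least_squares(lambda c:np.hypot(*(Q-c).T)-r,Q.mean(0))
    return g.x,h.x,h.fun
E
python3 - <<'E'
from h import *
import pickle
P=pickle.load(open("pics/w1.pkl","rb"))
pts=[(225+a/5.5-.5,150+b/5.5-.5) for a,b in [(100,300),(462,295),(275,475),(270,127),(122,225),(135,405),(420,410),(448,245)]]
print(*rim('wrist',pts,.068,P))
E
```

```text
[0.42170186 0.27177168 0.02955716] [0.42170373 0.27173361] [-0.0003531  -0.00016193 -0.00036876 -0.00014162 -0.00084081 -0.00030269
 -0.00052203 -0.00084183]
```

```bash
python3 -m inch '[{"x":-0.03,"y":0,"z":-0.85,"ax":0,"ay":0,"az":0,"jaw":0},{"x":0,"y":0,"z":-0.85,"ax":0,"ay":0,"az":0,"jaw":0},{"x":0,"y":0,"z":-0.6,"ax":0,"ay":0,"az":0,"jaw":0},{"x":0,"y":0,"z":-0.15,"ax":0,"ay":0,"az":0,"jaw":0}]'
```

```text
time_s: 1.82
tcp_pos: [0.4248, 0.2808, 0.0462]
ee_rot: [[0.225, -0.974, 0.011], [-0.974, -0.225, 0.011], [-0.009, -0.013, -1.0]]
wrist_force: [-0.1, 0.1, -0.3]
gripper_width: 1.001
```

```bash
python3 -m inch '[{"x":-0.05,"y":-0.14,"z":-0.1,"ax":-0.05,"ay":0.05,"az":0,"jaw":0},{"x":0,"y":0,"z":0,"ax":0,"ay":0,"az":0,"jaw":0}]'
```

```text
time_s: 2.08
tcp_pos: [0.4225, 0.2741, 0.0421]
ee_rot: [[0.227, -0.974, 0.004], [-0.974, -0.227, 0.005], [-0.004, -0.005, -1.0]]
wrist_force: [-0.3, 0.5, 0.6]
gripper_width: 1.0
```

```bash
python3 -m inch '[{"x":-0.02,"y":-0.04,"z":-0.11,"ax":-0.03,"ay":0.03,"az":0,"jaw":0},{"x":0,"y":-0.01,"z":-0.04,"ax":0,"ay":0,"az":0,"jaw":0},{"x":0,"y":0,"z":0,"ax":0,"ay":0,"az":0,"jaw":0}]'
```

```text
time_s: 2.45
tcp_pos: [0.4226, 0.2724, 0.0351]
ee_rot: [[0.227, -0.974, 0.003], [-0.974, -0.227, 0.004], [-0.003, -0.004, -1.0]]
wrist_force: [-0.3, -0.4, 0.3]
gripper_width: 0.996
```

```bash
python3 -m inch '[{"x":-0.01,"y":0,"z":0,"ax":0,"ay":0,"az":0,"jaw":255},{"x":0,"y":0,"z":0,"ax":0,"ay":0,"az":0,"jaw":255},{"x":0,"y":0,"z":0,"ax":0,"ay":0,"az":0,"jaw":255},{"x":0,"y":0,"z":0,"ax":0,"ay":0,"az":0,"jaw":255},{"x":0,"y":0,"z":0,"ax":0,"ay":0,"az":0,"jaw":255}]'
```

```text
time_s: 3.08
tcp_pos: [0.4223, 0.2727, 0.0355]
ee_rot: [[0.227, -0.974, 0.004], [-0.974, -0.227, 0.004], [-0.003, -0.004, -1.0]]
wrist_force: [0.1, -0.2, -0.9]
gripper_width: 0.672
```

```bash
python3 -m inch '[{"x":0,"y":0,"z":0.4,"ax":0,"ay":0,"az":0,"jaw":255},{"x":0,"y":0,"z":0.9,"ax":0,"ay":0,"az":0,"jaw":255},{"x":0,"y":0,"z":0.9,"ax":0,"ay":0,"az":0,"jaw":255},{"x":0.2,"y":-0.35,"z":0.8,"ax":0,"ay":0,"az":0,"jaw":255},{"x":0.4,"y":-0.7,"z":0.5,"ax":0,"ay":0,"az":0,"jaw":255},{"x":0.4,"y":-0.7,"z":0.3,"ax":0,"ay":0,"az":0,"jaw":255},{"x":0.4,"y":-0.7,"z":0,"ax":0,"ay":0,"az":0,"jaw":255}]'
```

```text
time_s: 3.95
tcp_pos: [0.5037, 0.1209, 0.2681]
ee_rot: [[0.233, -0.972, -0.001], [-0.972, -0.233, -0.001], [0.001, 0.001, -1.0]]
wrist_force: [1.3, 1.0, -2.0]
gripper_width: 0.672
```

```bash
python3 -m inch '[{"x":0.43,"y":-0.72,"z":0,"ax":0,"ay":0,"az":0,"jaw":255},{"x":0.43,"y":-0.72,"z":0,"ax":0,"ay":0,"az":0,"jaw":255},{"x":0.43,"y":-0.72,"z":0,"ax":0,"ay":0,"az":0,"jaw":255},{"x":0.2,"y":-0.3,"z":0,"ax":0,"ay":0,"az":0,"jaw":255},{"x":0,"y":0,"z":0,"ax":0,"ay":0,"az":0,"jaw":255}]';  python3 - <<'E'
from station import *
import cv2,pickle
p=camera_params('wrist');im=capture('wrist');cv2.imwrite("pics/w2.png",im[:,:,::-1]);pickle.dump(p,open("pics/w2.pkl","wb"))
E
```

```text
time_s: 4.58
tcp_pos: [0.5937, -0.0346, 0.2641]
ee_rot: [[0.228, -0.974, -0.009], [-0.974, -0.228, 0.0], [-0.002, 0.008, -1.0]]
wrist_force: [-0.4, 0.5, -2.1]
gripper_width: 0.677
```

View pics/w2.png

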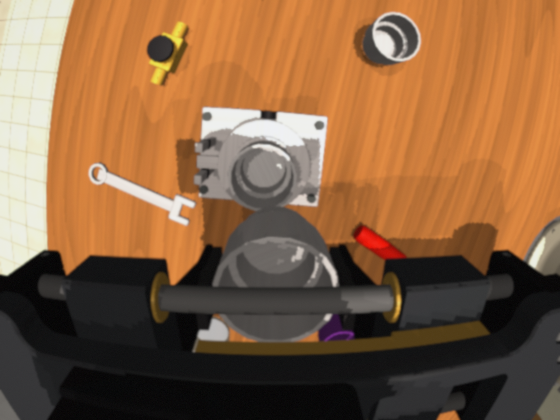

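The wrist view shows the held cup at about (275,270) and the base cup's rim at about (262,168). I'll zoom in and fit it.

```bash
python3 - <<'E'
import cv2
im=cv2.imread("pics/w2.png")
cv2.imwrite("pics/z2.png",cv2.resize(im[100:225,185:345],None,fx=4.8,fy=4.8,interpolation=cv2.INTER_CUBIC))
E
```

```text
(no output)
```

View pics/z2.png

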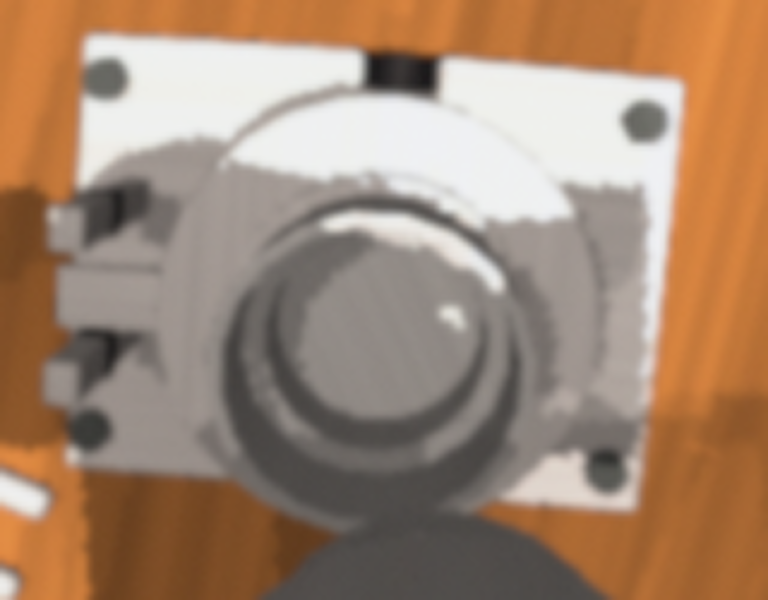

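```bash
python3 - <<'E'
from h import *
import pickle
P=pickle.load(open("pics/w2.pkl","rb"))
c=lambda L:[(185+a/4.8-.5,100+b/4.8-.5) for a,b in L]
print(*rim('wrist',c([(222,370),(521,365),(375,517),(262,472),(485,475)]),.151,P,.027))
print(*rim('wrist',c([(345,530),(215,430),(207,380),(250,490)]),.151,P,.030))
print(*rim('wrist',c([(160,310),(375,90),(603,310),(222,165),(575,220),(180,400)]),.083,P,.05))
E
```

```text
[ 0.60900938 -0.05809101  0.02694734] [ 0.60902387 -0.05815098] [ 2.19771496e-05 -3.36170822e-04 -4.54586712e-04  7.56854549e-05
  5.67303728e-04]
[ 0.61207406 -0.05416633  0.02591642] [ 0.60933557 -0.05805558] [-5.76040633e-04  3.10787254e-05 -5.28137131e-04  8.24885302e-04]
[ 0.60941422 -0.05773917  0.04899995] [ 0.60893249 -0.05675258] [-0.00057393  0.0010182  -0.00063496 -0.0007871  -0.00171005 -0.00111659]
```

```bash
python3 - <<'E'
import cv2
im=cv2.imread("pics/w2.png")
cv2.imwrite("pics/z3.png",cv2.resize(im[200:350,190:360],None,fx=4,fy=4,interpolation=cv2.INTER_CUBIC))
E
```

```text
(no output)
```

View pics/z3.png

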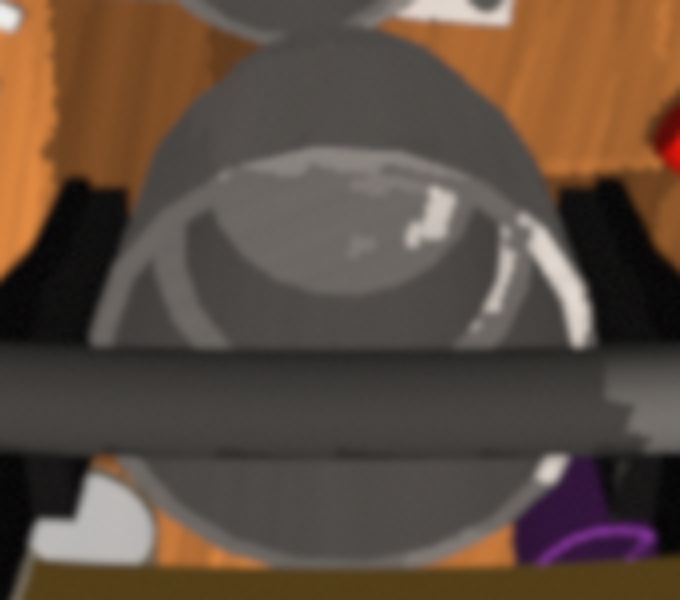

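```bash
python3 - <<'E'
from h import *
import pickle
P=pickle.load(open("pics/w2.pkl","rb"))
c=lambda L:[(190+a/4-.5,200+b/4-.5) for a,b in L]
L=c([(90,340),(597,340),(350,147),(220,172),(500,200),(125,455),(200,530),(345,567),(500,520),(120,260),(570,260)])
print(*rim('wrist',L,.2966,P,.03))
E
```

```text
[ 0.59341531 -0.03639501  0.02891811] [ 0.59320839 -0.03619372] [-0.00037857 -0.00063556 -0.00105826 -0.00070097 -0.00181623 -0.00135991
 -0.00120622 -0.00153815 -0.00139559 -0.00070022 -0.00073134]
```

```bash
python3 -m inch '[{"x":0.25,"y":-0.37,"z":-0.3,"ax":0,"ay":-0.05,"az":0,"jaw":255},{"x":0,"y":0,"z":-0.4,"ax":0,"ay":0,"az":0,"jaw":255},{"x":0,"y":0,"z":-0.25,"ax":0,"ay":0,"az":0,"jaw":255},{"x":0,"y":0,"z":0,"ax":0,"ay":0,"az":0,"jaw":255}]'
```

```text
time_s: 5.12
tcp_pos: [0.6066, -0.053, 0.2055]
ee_rot: [[0.233, -0.972, -0.001], [-0.972, -0.233, 0.002], [-0.002, 0.001, -1.0]]
wrist_force: [0.4, -0.3, -1.1]
gripper_width: 0.677
```

```bash
python3 -m inch '[{"x":0.05,"y":-0.07,"z":-0.1,"ax":0,"ay":0,"az":0,"jaw":255},{"x":0,"y":0,"z":-0.1,"ax":0,"ay":0,"az":0,"jaw":255},{"x":0,"y":0,"z":0,"ax":0,"ay":0,"az":0,"jaw":255}]'
```

```text
time_s: 5.5
tcp_pos: [0.6107, -0.0565, 0.195]
ee_rot: [[0.235, -0.972, 0.003], [-0.972, -0.235, 0.002], [-0.001, -0.003, -1.0]]
wrist_force: [-0.1, -0.5, -1.9]
gripper_width: 0.673
```

```bash
python3 -m inch '[{"x":-0.03,"y":0,"z":-0.08,"ax":0,"ay":0,"az":0,"jaw":255},{"x":0,"y":0,"z":0,"ax":0,"ay":0,"az":0,"jaw":255},{"x":0,"y":0,"z":-0.06,"ax":0,"ay":0,"az":0,"jaw":255},{"x":0,"y":0,"z":-0.06,"ax":0,"ay":0,"az":0,"jaw":255}]'; python3 - <<'E'
from station import *
import cv2
im=capture('side')[:,:,::-1]
cv2.imwrite("pics/s1.png",cv2.resize(im[160:310,230:430],None,fx=4,fy=4,interpolation=cv2.INTER_CUBIC))
E
```

```text
time_s: 6.0
tcp_pos: [0.6092, -0.0565, 0.1833]
ee_rot: [[0.235, -0.972, 0.005], [-0.972, -0.235, 0.002], [-0.001, -0.005, -1.0]]
wrist_force: [0.6, -0.3, -1.4]
gripper_width: 0.673
```

View pics/s1.png

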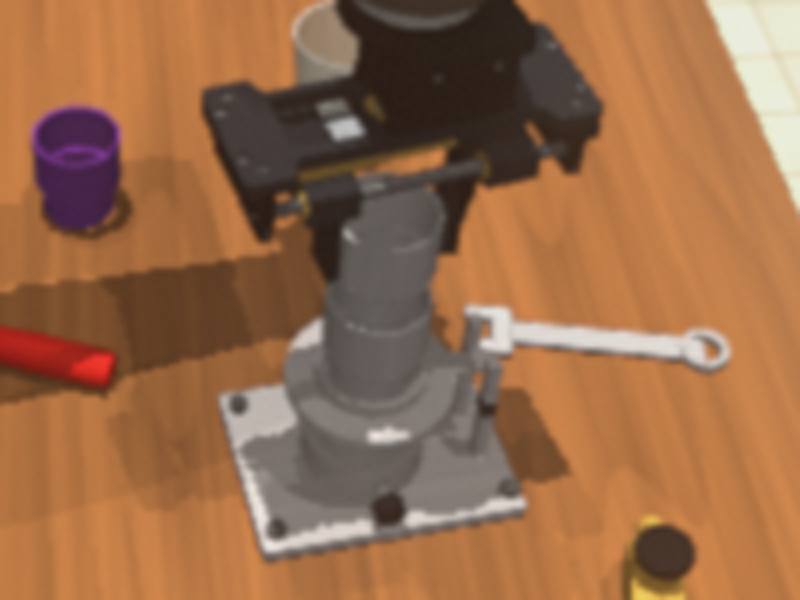

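The side view shows the held cup's foot at the mouth of the base cup. I'll carry on down.

```bash
python3 -m inch '[{"x":0,"y":0,"z":-0.1,"ax":0,"ay":0.02,"az":0,"jaw":255},{"x":0,"y":0,"z":-0.1,"ax":0,"ay":0,"az":0,"jaw":255}]';python3 -m inch '[{"x":0,"y":0,"z":-0.1,"ax":0,"ay":0,"az":0,"jaw":255},{"x":0,"y":0,"z":0,"ax":0,"ay":0,"az":0,"jaw":255}]'
```

```text
time_s: 6.3
tcp_pos: [0.6092, -0.0565, 0.1703]
ee_rot: [[0.235, -0.972, 0.001], [-0.972, -0.235, 0.002], [-0.002, -0.001, -1.0]]
wrist_force: [-0.5, 0.1, -1.1]
gripper_width: 0.68
time_s: 6.55
tcp_pos: [0.6087, -0.0565, 0.1628]
ee_rot: [[0.234, -0.972, -0.001], [-0.972, -0.234, 0.002], [-0.002, 0.001, -1.0]]
wrist_force: [0.3, 0.1, -2.1]
gripper_width: 0.675
```

```bash
python3 -m inch '[{"x":0,"y":0,"z":-0.06,"ax":0,"ay":0,"az":0,"jaw":255},{"x":0,"y":0,"z":-0.03,"ax":0,"ay":0,"az":0,"jaw":255},{"x":0,"y":0,"z":0,"ax":0,"ay":0,"az":0,"jaw":255}]'
```

```text
time_s: 6.92
tcp_pos: [0.609, -0.0566, 0.1573]
ee_rot: [[0.235, -0.972, -0.001], [-0.972, -0.235, 0.002], [-0.002, 0.0, -1.0]]
wrist_force: [0.3, -1.4, -0.8]
gripper_width: 0.671
```

```bash
python3 -m inch '[{"x":0,"y":0,"z":-0.04,"ax":0,"ay":0,"az":0,"jaw":255},{"x":0,"y":0,"z":-0.02,"ax":0,"ay":0,"az":0,"jaw":255}]'
```

```text
time_s: 7.18
tcp_pos: [0.6093, -0.0566, 0.1557]
ee_rot: [[0.235, -0.972, 0.001], [-0.972, -0.235, 0.001], [-0.001, -0.001, -1.0]]
wrist_force: [-3.1, 0.6, 4.7]
gripper_width: 0.673
```

```bash
python3 -m inch '[{"x":0,"y":0,"z":0,"ax":0,"ay":0,"az":0,"jaw":0},{"x":0,"y":0,"z":0,"ax":0,"ay":0,"az":0,"jaw":0},{"x":0,"y":0,"z":0,"ax":0,"ay":0,"az":0,"jaw":0},{"x":0,"y":0,"z":0,"ax":0,"ay":0,"az":0,"jaw":0}]'
```

```text
time_s: 7.68
tcp_pos: [0.6101, -0.0566, 0.1557]
ee_rot: [[0.235, -0.972, 0.003], [-0.972, -0.235, 0.001], [-0.001, -0.003, -1.0]]
wrist_force: [-0.0, -0.2, 0.5]
gripper_width: 0.978
```

```bash
python3 -m inch '[{"x":0,"y":0,"z":0.3,"ax":0,"ay":0,"az":0,"jaw":0},{"x":0,"y":0,"z":0.7,"ax":0,"ay":0,"az":0,"jaw":0},{"x":0,"y":0,"z":0.8,"ax":0,"ay":0,"az":0,"jaw":0},{"x":-0.1,"y":-0.3,"z":0.5,"ax":0,"ay":0,"az":0,"jaw":0},{"x":-0.4,"y":-0.7,"z":0.2,"ax":0,"ay":0,"az":0,"jaw":0},{"x":-0.4,"y":-0.6,"z":0,"ax":0,"ay":0,"az":0,"jaw":0}]'; python3 - <<'E'
from station import *
import cv2,numpy as np
im=capture('side')[:,:,::-1];t=capture('top')[:,:,::-1]
a=cv2.resize(im[180:320,250:390],None,fx=2.8,fy=2.8,interpolation=cv2.INTER_CUBIC)
b=cv2.resize(t[120:260,250:390],None,fx=2.8,fy=2.8,interpolation=cv2.INTER_CUBIC)
cv2.imwrite("pics/s2.png",np.hstack([a,b]))
E
```

```text
time_s: 8.43
tcp_pos: [0.5552, -0.153, 0.3082]
ee_rot: [[0.24, -0.971, 0.001], [-0.971, -0.24, -0.0], [0.0, -0.001, -1.0]]
wrist_force: [0.7, -0.2, -0.8]
gripper_width: 0.998
```

View pics/s2.png

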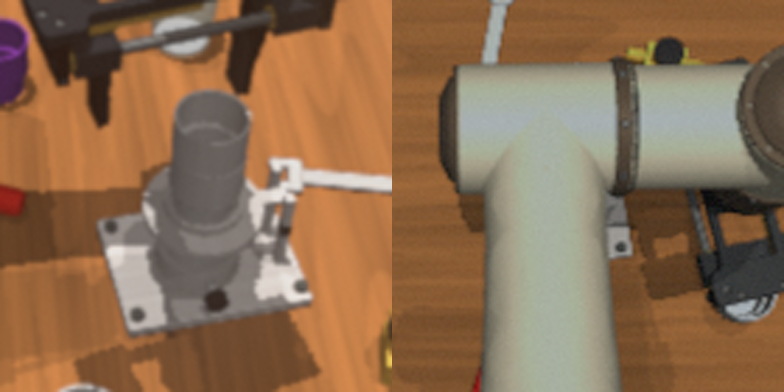

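The first cup is nested straight. On to cup B.

```bash
python3 -m inch '[{"x":-0.45,"y":-0.65,"z":-0.4,"ax":0,"ay":0,"az":0,"jaw":0},{"x":-0.45,"y":-0.6,"z":-0.6,"ax":0,"ay":0,"az":0,"jaw":0},{"x":0,"y":0,"z":-0.6,"ax":0,"ay":0,"az":0,"jaw":0},{"x":0,"y":0,"z":-0.3,"ax":0,"ay":0,"az":0,"jaw":0},{"x":0,"y":0,"z":0,"ax":0,"ay":0,"az":0,"jaw":0}]'; python3 - <<'E'
from station import *
import cv2,pickle
p=camera_params('wrist');im=capture('wrist')[:,:,::-1];cv2.imwrite("pics/w3.png",im);pickle.dump(p,open("pics/w3.pkl","wb"))
E
```

```text
time_s: 9.15
tcp_pos: [0.4986, -0.2307, 0.1906]
ee_rot: [[0.235, -0.972, 0.001], [-0.972, -0.235, 0.0], [0.0, -0.001, -1.0]]
wrist_force: [0.9, -0.7, 0.2]
gripper_width: 0.998
```

View pics/w3.png

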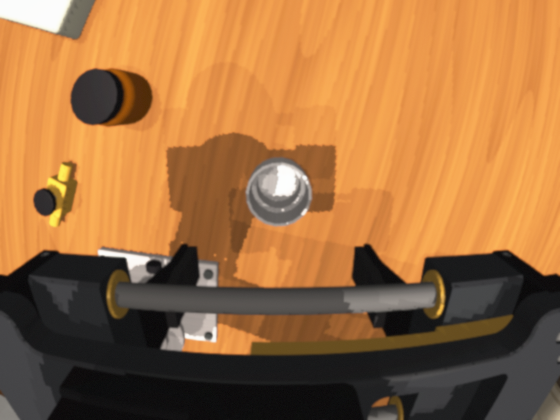

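```bash
python3 - <<'E'
import cv2
im=cv2.imread("pics/w3.png")
cv2.imwrite("pics/z4.png",cv2.resize(im[140:245,227:332],None,fx=5.5,fy=5.5,interpolation=cv2.INTER_CUBIC))
E
```

```text
(no output)
```

View pics/z4.png

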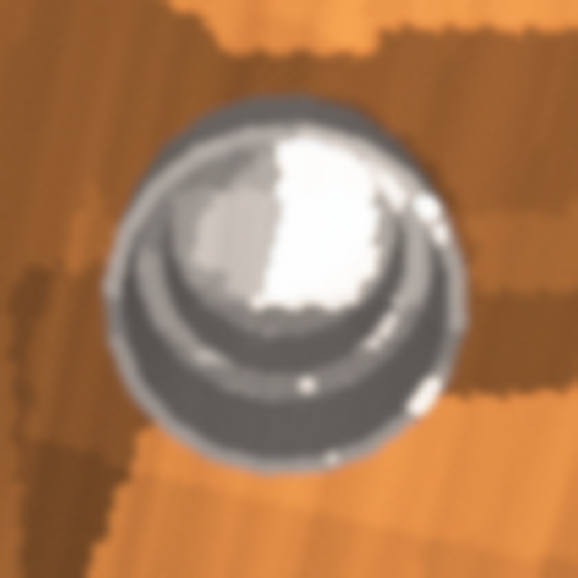

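```bash
python3 - <<'E'
from h import *
import pickle
P=pickle.load(open("pics/w3.pkl","rb"))
pts=[(227+a/5.5-.5,140+b/5.5-.5) for a,b in [(104,290),(467,290),(275,473),(280,122),(135,215),(145,400),(425,410),(445,225)]]
print(*rim('wrist',pts,.068,P))
E
```

```text
[ 0.49708816 -0.24060336  0.02936493] [ 0.49707766 -0.24062273] [ 6.92335737e-05 -4.44870304e-04 -4.17563777e-04 -1.14038841e-04
 -1.28517817e-03 -1.10613878e-03 -5.16366638e-04 -1.26267496e-03]
```

```bash
python3 -m inch '[{"x":-0.03,"y":-0.15,"z":-0.5,"ax":0,"ay":0,"az":0,"jaw":0},{"x":0,"y":0,"z":-0.6,"ax":0,"ay":0,"az":0,"jaw":0},{"x":0,"y":0,"z":-0.6,"ax":0,"ay":0,"az":0,"jaw":0},{"x":0,"y":0,"z":-0.4,"ax":0,"ay":0,"az":0,"jaw":0},{"x":0,"y":0,"z":0,"ax":0,"ay":0,"az":0,"jaw":0}]'
```

```text
time_s: 9.82
tcp_pos: [0.5052, -0.2398, 0.0695]
ee_rot: [[0.24, -0.971, 0.019], [-0.971, -0.24, -0.005], [0.009, -0.017, -1.0]]
wrist_force: [-0.7, -0.2, 0.1]
gripper_width: 0.999
```

```bash
python3 -m inch '[{"x":-0.14,"y":0,"z":-0.1,"ax":0.03,"ay":0.1,"az":0,"jaw":0},{"x":0,"y":0,"z":-0.2,"ax":0,"ay":0,"az":0,"jaw":0},{"x":0,"y":0,"z":-0.2,"ax":0,"ay":0,"az":0,"jaw":0}]'
```

```text
time_s: 10.2
tcp_pos: [0.5001, -0.2403, 0.0425]
ee_rot: [[0.242, -0.97, 0.01], [-0.97, -0.242, -0.002], [0.004, -0.009, -1.0]]
wrist_force: [-0.6, -0.1, -0.2]
gripper_width: 0.998
```

```bash
python3 -m inch '[{"x":-0.05,"y":0,"z":-0.09,"ax":0.01,"ay":0.06,"az":0,"jaw":0},{"x":0,"y":0,"z":-0.03,"ax":0,"ay":0,"az":0,"jaw":0},{"x":0,"y":0,"z":0,"ax":0,"ay":0,"az":0,"jaw":0}]'
```

```text
time_s: 10.58
tcp_pos: [0.4964, -0.2403, 0.0339]
ee_rot: [[0.242, -0.97, -0.003], [-0.97, -0.242, 0.0], [-0.001, 0.003, -1.0]]
wrist_force: [0.4, 0.6, 0.7]
gripper_width: 1.002
```

```bash
python3 -m inch '[{"x":0,"y":0,"z":0.04,"ax":0,"ay":0,"az":0,"jaw":255},{"x":0,"y":0,"z":0,"ax":0,"ay":0,"az":0,"jaw":255},{"x":0,"y":0,"z":0,"ax":0,"ay":0,"az":0,"jaw":255},{"x":0,"y":0,"z":0,"ax":0,"ay":0,"az":0,"jaw":255},{"x":0,"y":0,"z":0,"ax":0,"ay":0,"az":0,"jaw":255}]'
```

```text
time_s: 11.2
tcp_pos: [0.4971, -0.2404, 0.0374]
ee_rot: [[0.242, -0.97, -0.001], [-0.97, -0.242, 0.0], [-0.0, 0.001, -1.0]]
wrist_force: [-0.3, 0.3, -0.3]
gripper_width: 0.671
```

```bash
python3 -m inch '[{"x":0,"y":0,"z":0.4,"ax":0,"ay":0,"az":0,"jaw":255},{"x":0,"y":0,"z":0.9,"ax":0,"ay":0,"az":0,"jaw":255},{"x":0,"y":0,"z":0.95,"ax":0,"ay":0,"az":0,"jaw":255},{"x":0,"y":0,"z":0.95,"ax":0,"ay":0,"az":0,"jaw":255},{"x":0,"y":0.1,"z":0.9,"ax":0,"ay":0,"az":0,"jaw":255},{"x":0.2,"y":0.4,"z":0.4,"ax":0,"ay":0,"az":0,"jaw":255}]'
```

```text
time_s: 11.95
tcp_pos: [0.5033, -0.2096, 0.3115]
ee_rot: [[0.238, -0.971, -0.012], [-0.971, -0.238, 0.003], [-0.006, 0.011, -1.0]]
wrist_force: [0.1, 0.7, -2.2]
gripper_width: 0.671
```

```bash
python3 -m inch '[{"x":0.5,"y":0.6,"z":0,"ax":0,"ay":0,"az":0,"jaw":255},{"x":0.5,"y":0.7,"z":0,"ax":0,"ay":0,"az":0,"jaw":255},{"x":0.5,"y":0.6,"z":0,"ax":0,"ay":0,"az":0,"jaw":255},{"x":0.15,"y":0.2,"z":0,"ax":0,"ay":0,"az":0,"jaw":255},{"x":0,"y":0,"z":0,"ax":0,"ay":0,"az":0,"jaw":255}]';  python3 - <<'E'
from station import *
import cv2,pickle,numpy as np
p=camera_params('wrist');im=capture('wrist')[:,:,::-1];cv2.imwrite("pics/w4.png",im);pickle.dump(p,open("pics/w4.pkl","wb"))
print(sense()['tcp_pos'])
cv2.imwrite("pics/z5.png",cv2.resize(im[100:350,180:360],None,fx=3,fy=3,interpolation=cv2.INTER_CUBIC)[:600])
E
```

```text
time_s: 12.58
tcp_pos: [0.6042, -0.0787, 0.3132]
ee_rot: [[0.238, -0.971, -0.009], [-0.971, -0.238, 0.004], [-0.006, 0.008, -1.0]]
wrist_force: [-0.5, 0.1, -0.2]
gripper_width: 0.677
[ 0.6038001  -0.07922826  0.31321252]
```

View pics/w4.png

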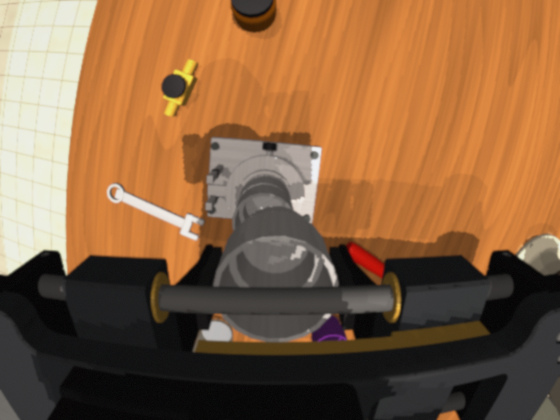

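View pics/z5.png

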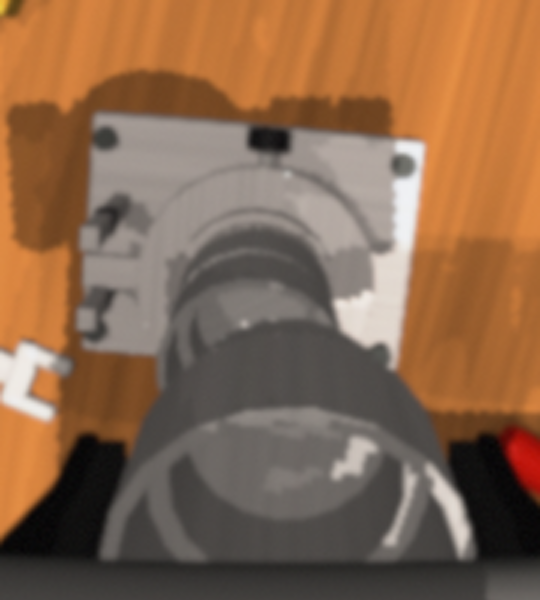

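The held cup hides part of the stack's rim, so I'll shift +y to clear the view.

```bash
python3 -m inch '[{"x":0,"y":0.5,"z":0,"ax":-0.02,"ay":-0.05,"az":0,"jaw":255},{"x":0,"y":0.5,"z":-0.1,"ax":0,"ay":0,"az":0,"jaw":255},{"x":0,"y":0,"z":-0.1,"ax":0,"ay":0,"az":0,"jaw":255},{"x":0,"y":0,"z":0,"ax":0,"ay":0,"az":0,"jaw":255}]';  python3 - <<'E'
from station import *
import cv2,pickle,numpy as np
p=camera_params('wrist');print(sense()['tcp_pos']);im=capture('wrist')[:,:,::-1];cv2.imwrite("pics/w5.png",im);pickle.dump(p,open("pics/w5.pkl","wb"))
cv2.imwrite("pics/z6.png",cv2.resize(im[95:345,180:360],None,fx=4,fy=4,interpolation=cv2.INTER_CUBIC)[:600])
cv2.imwrite("pics/z7.png",cv2.resize(im[195:345,180:360],None,fx=4,fy=4,interpolation=cv2.INTER_CUBIC))
E
```

```text
time_s: 13.12
tcp_pos: [0.6007, -0.0236, 0.3016]
ee_rot: [[0.23, -0.973, -0.002], [-0.973, -0.23, -0.0], [0.0, 0.002, -1.0]]
wrist_force: [-0.6, 0.3, -1.2]
gripper_width: 0.674
[ 0.60069434 -0.02364861  0.30159834]
```

View pics/z6.png

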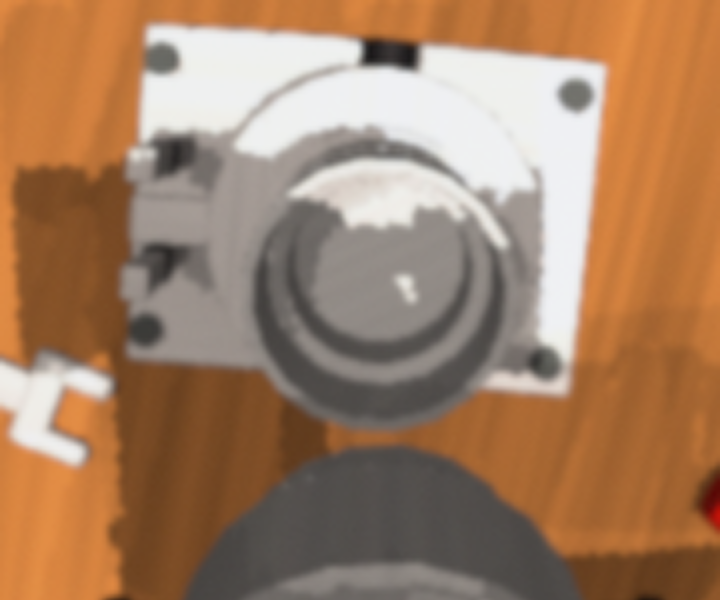

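View pics/z7.png

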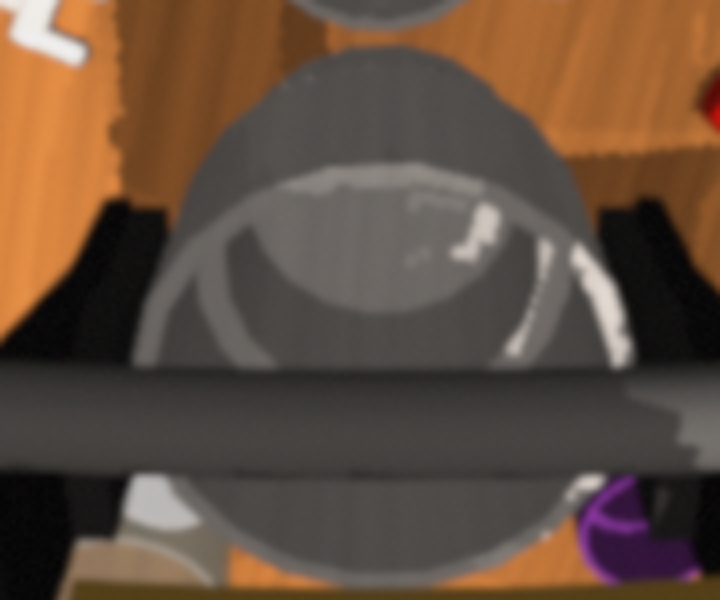

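```bash
python3 - <<'E'
from h import *
import pickle
P=pickle.load(open("pics/w5.pkl","rb"))
c=lambda L,y0:[(180+a/4-.5,y0+b/4-.5) for a,b in L]
print(*rim('wrist',c([(252,290),(511,285),(380,429),(378,157),(285,380),(475,385),(295,190),(500,225)],95),.189,P,.03))
print(*rim('wrist',c([(133,365),(637,365),(400,163),(260,190),(500,188),(170,480),(230,540),(375,587),(545,535),(165,280)],195),.3322,P,.03))
E
```

```text
[ 0.60798618 -0.05806067  0.02860207] [ 0.60803122 -0.05804108] [-0.0022696  -0.00241728 -0.00012424 -0.00080152 -0.00179707 -0.00162228
 -0.00118936 -0.00095497]
[ 0.59976785 -0.02465392  0.02930345] [ 0.59949327 -0.02462796] [-5.78564450e-05 -6.48051683e-04 -6.21663060e-04 -3.64579833e-04
 -9.36551154e-04 -5.95742294e-04 -6.35791848e-04 -6.80824202e-04
 -1.16635541e-03 -7.34399825e-04]
```

```bash
python3 -m inch '[{"x":0.14,"y":-0.55,"z":0,"ax":0,"ay":0,"az":0,"jaw":255},{"x":0,"y":0,"z":-0.4,"ax":0,"ay":0,"az":0,"jaw":255},{"x":0,"y":0,"z":-0.4,"ax":0,"ay":0,"az":0,"jaw":255},{"x":0,"y":0,"z":-0.15,"ax":0,"ay":0,"az":0,"jaw":255},{"x":0,"y":0,"z":0,"ax":0,"ay":0,"az":0,"jaw":255}]'
```

```text
time_s: 13.8
tcp_pos: [0.6097, -0.0636, 0.2467]
ee_rot: [[0.224, -0.975, 0.004], [-0.975, -0.224, -0.001], [0.002, -0.004, -1.0]]
wrist_force: [-0.8, -0.7, -0.9]
gripper_width: 0.676
```

```bash
python3 -m inch '[{"x":0,"y":0.11,"z":-0.1,"ax":0,"ay":0.02,"az":0,"jaw":255},{"x":0,"y":0,"z":0,"ax":0,"ay":0,"az":0,"jaw":255},{"x":0,"y":0,"z":0,"ax":0,"ay":0,"az":0,"jaw":255}]'
```

```text
time_s: 14.18
tcp_pos: [0.6109, -0.0565, 0.2427]
ee_rot: [[0.224, -0.975, 0.005], [-0.975, -0.224, -0.001], [0.003, -0.004, -1.0]]
wrist_force: [-0.2, 0.6, -0.7]
gripper_width: 0.676
```

```bash
python3 -m inch '[{"x":-0.03,"y":0,"z":-0.1,"ax":0,"ay":0.03,"az":0,"jaw":255},{"x":0,"y":0,"z":-0.05,"ax":0,"ay":0,"az":0,"jaw":255},{"x":0,"y":0,"z":0,"ax":0,"ay":0,"az":0,"jaw":255}]'
```

```text
time_s: 14.55
tcp_pos: [0.6091, -0.0562, 0.2335]
ee_rot: [[0.225, -0.974, -0.0], [-0.974, -0.225, -0.001], [0.001, 0.0, -1.0]]
wrist_force: [0.1, 0.6, -1.5]
gripper_width: 0.676
```

```bash
python3 -m inch '[{"x":0,"y":-0.01,"z":-0.1,"ax":0,"ay":0,"az":0,"jaw":255},{"x":0,"y":0,"z":-0.08,"ax":0,"ay":0,"az":0,"jaw":255}]';python3 -m inch '[{"x":0,"y":0,"z":-0.1,"ax":0,"ay":0,"az":0,"jaw":255},{"x":0,"y":0,"z":0,"ax":0,"ay":0,"az":0,"jaw":255}]'
```

```text
time_s: 14.8
tcp_pos: [0.6092, -0.0569, 0.2223]
ee_rot: [[0.225, -0.974, 0.001], [-0.974, -0.225, -0.001], [0.001, -0.0, -1.0]]
wrist_force: [0.3, 0.7, -2.4]
gripper_width: 0.671
time_s: 15.05
tcp_pos: [0.6088, -0.057, 0.2151]
ee_rot: [[0.224, -0.975, -0.001], [-0.975, -0.224, -0.001], [0.001, 0.001, -1.0]]
wrist_force: [0.0, 0.6, -0.7]
gripper_width: 0.679
```

```bash
python3 -m inch '[{"x":0,"y":0,"z":-0.1,"ax":0,"ay":0,"az":0,"jaw":255},{"x":0,"y":0,"z":-0.1,"ax":0,"ay":0,"az":0,"jaw":255}]';python3 -m inch '[{"x":0,"y":0,"z":-0.05,"ax":0,"ay":0,"az":0,"jaw":255},{"x":0,"y":0,"z":-0.02,"ax":0,"ay":0,"az":0,"jaw":255}]'
```

```text
time_s: 15.3
tcp_pos: [0.6092, -0.057, 0.2029]
ee_rot: [[0.224, -0.975, 0.0], [-0.975, -0.224, -0.001], [0.001, -0.0, -1.0]]
wrist_force: [0.3, 1.3, -0.9]
gripper_width: 0.677
time_s: 15.55
tcp_pos: [0.609, -0.057, 0.1978]
ee_rot: [[0.224, -0.974, -0.001], [-0.974, -0.224, -0.002], [0.001, 0.001, -1.0]]
wrist_force: [-0.1, 1.0, -0.0]
gripper_width: 0.672
```

```bash
python3 -m inch '[{"x":0,"y":0,"z":-0.04,"ax":0,"ay":0,"az":0,"jaw":255},{"x":0,"y":0,"z":-0.02,"ax":0,"ay":0,"az":0,"jaw":255}]'
```

```text
time_s: 15.8
tcp_pos: [0.6093, -0.0571, 0.1955]
ee_rot: [[0.225, -0.974, 0.0], [-0.974, -0.225, -0.002], [0.002, 0.0, -1.0]]
wrist_force: [-2.4, 1.4, 4.1]
gripper_width: 0.671
```

Contact at the expected height. I'll let go briefly so the cup settles, check it, and regrip.

```bash
python3 -m inch '[{"x":0,"y":0,"z":0.03,"ax":0,"ay":0,"az":0,"jaw":0},{"x":0,"y":0,"z":0,"ax":0,"ay":0,"az":0,"jaw":0},{"x":0,"y":0,"z":0,"ax":0,"ay":0,"az":0,"jaw":0},{"x":0,"y":0,"z":0.05,"ax":0,"ay":0,"az":0,"jaw":0},{"x":0,"y":0,"z":0,"ax":0,"ay":0,"az":0,"jaw":0}]'; python3 - <<'E'
from station import *
import cv2,pickle
im=capture('side')[:,:,::-1]
cv2.imwrite("pics/s3.png",cv2.resize(im[160:310,240:420],None,fx=4,fy=4,interpolation=cv2.INTER_CUBIC))
p=camera_params('wrist');im=capture('wrist')[:,:,::-1];cv2.imwrite("pics/w6.png",im);pickle.dump(p,open("pics/w6.pkl","wb"))
E
```

```text
time_s: 16.42
tcp_pos: [0.6098, -0.0571, 0.2007]
ee_rot: [[0.225, -0.974, 0.002], [-0.974, -0.225, -0.002], [0.002, -0.002, -1.0]]
wrist_force: [-0.2, 0.2, 0.5]
gripper_width: 0.993
```

View pics/s3.png

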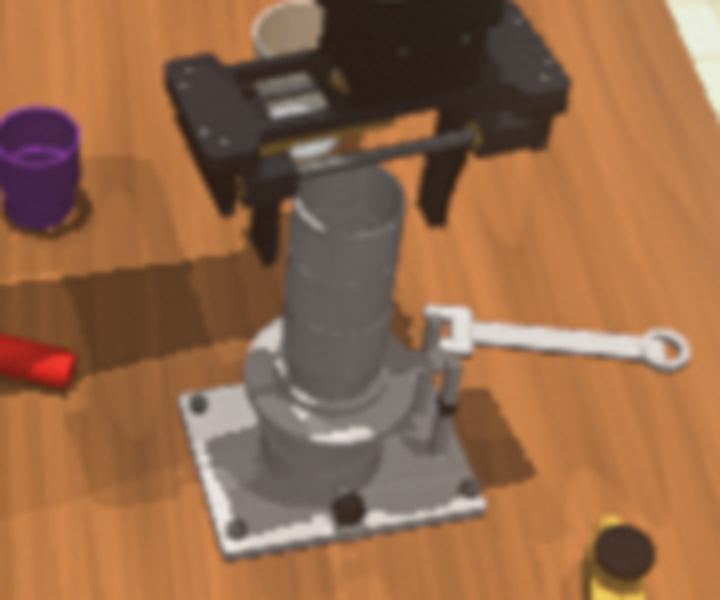

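View pics/w6.png

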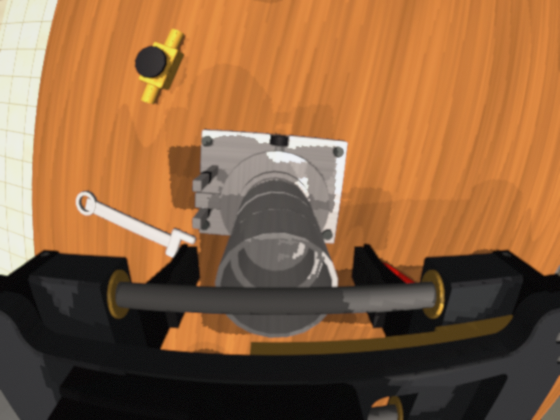

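The stack is straight, with only thin seams. I'll regrip and then press.

```bash
python3 -m inch '[{"x":-0.01,"y":0,"z":-0.05,"ax":0,"ay":0.01,"az":0,"jaw":0},{"x":0,"y":0,"z":0,"ax":0,"ay":0,"az":0,"jaw":255},{"x":0,"y":0,"z":0,"ax":0,"ay":0,"az":0,"jaw":255},{"x":0,"y":0,"z":0,"ax":0,"ay":0,"az":0,"jaw":255},{"x":0,"y":0,"z":0,"ax":0,"ay":0,"az":0,"jaw":255}]'
```

```text
time_s: 17.15
tcp_pos: [0.6089, -0.0571, 0.1969]
ee_rot: [[0.225, -0.974, -0.001], [-0.974, -0.225, -0.002], [0.002, 0.001, -1.0]]
wrist_force: [0.3, -0.2, -0.2]
gripper_width: 0.674
```

```bash
python3 -m inch '[{"x":0,"y":0,"z":-0.05,"ax":0,"ay":0,"az":0,"jaw":255},{"x":0,"y":0,"z":-0.05,"ax":0,"ay":0,"az":0,"jaw":255},{"x":0,"y":0,"z":-0.05,"ax":0,"ay":0,"az":0,"jaw":255}]'
```

```text
time_s: 17.52
tcp_pos: [0.609, -0.0572, 0.1902]
ee_rot: [[0.225, -0.974, 0.001], [-0.974, -0.225, -0.003], [0.003, -0.0, -1.0]]
wrist_force: [-2.3, 0.9, 5.9]
gripper_width: 0.673
```

```bash
python3 -m inch '[{"x":0,"y":0,"z":-0.07,"ax":0,"ay":0,"az":0,"jaw":255},{"x":0,"y":0,"z":-0.06,"ax":0,"ay":0,"az":0,"jaw":255},{"x":0,"y":0,"z":-0.05,"ax":0,"ay":0,"az":0,"jaw":255}]'
```

```text
time_s: 17.9
tcp_pos: [0.609, -0.0574, 0.1832]
ee_rot: [[0.226, -0.974, 0.003], [-0.974, -0.226, -0.004], [0.004, -0.002, -1.0]]
wrist_force: [-2.8, 2.1, 8.2]
gripper_width: 0.673
```

```bash
python3 -m inch '[{"x":0,"y":0,"z":-0.07,"ax":0.02,"ay":0.02,"az":0,"jaw":255},{"x":0,"y":0,"z":-0.07,"ax":0,"ay":0,"az":0,"jaw":255},{"x":0,"y":0,"z":-0.05,"ax":0,"ay":0,"az":0,"jaw":255}]'
```

```text
time_s: 18.27
tcp_pos: [0.6091, -0.0576, 0.1776]
ee_rot: [[0.228, -0.974, 0.003], [-0.974, -0.228, -0.002], [0.003, -0.002, -1.0]]
wrist_force: [-3.6, 1.3, 11.7]
gripper_width: 0.672
```

```bash
python3 - <<'E'
from station import *
import cv2,numpy as np
for i in range(6):
    im=capture('side')[:,:,::-1]
    s=sense();print(s['time_s'],s['tcp_pos'],s['wrist_force'])
cv2.imwrite("pics/s4.png",cv2.resize(im[185:305,270:400],None,fx=5,fy=5,interpolation=cv2.INTER_CUBIC))
E
```

```text
18.325 [ 0.60908104 -0.05756357  0.1775559 ] [-3.77632139  2.35453359 10.81990079]
18.375 [ 0.60913825 -0.05753401  0.17769925] [-4.47246829  0.88073739 11.17297262]
18.425 [ 0.60914098 -0.05756499  0.17776952] [-3.80963938  1.91279143 11.0227041 ]
18.475 [ 0.60911726 -0.05756926  0.17779694] [-4.1756599   1.04457827 10.81252828]
18.525 [ 0.60911526 -0.05754025  0.17782663] [-4.44527144  1.58818704 11.40121472]
18.575 [ 0.60912522 -0.0575549   0.17782534] [-3.4505942   1.17348325 11.17732215]
```

View pics/s4.png

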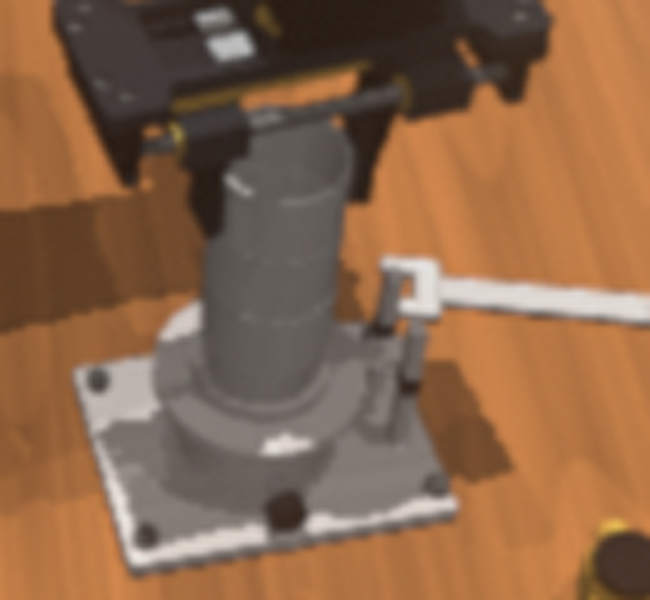

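```bash
python3 -c "
from station import *
print(finish_job());s=sense();print(s['time_s'],s['tcp_pos'],s['wrist_force'],s['gripper_width'])"
```

```text
the job is handed in; nothing more can be done
None
the job is handed in; nothing more can be done
```

Both loose steel cups are nested on the base cup, and I handed the job in at about 18.6 s with the gripper still holding the top cup and pressing the stack down.

- **Seating:** each cup met resistance about 1 mm below its computed seated height. With the gripper open before the press, the side view showed a straight stack with only thin seams.
- **Press depth:** the tool went 19.1 mm down from the seated height. Over six readings in the last 0.25 s it held to within 0.3 mm, with a push of 10.8–11.4 N. That matches the 20 mm and 11 N you gave and shows no slip in the grip. The stop at 36 mm was never approached.
- **Tongue and bands:** the last side picture shows the tongue level with the black bands. I judged that by eye.
- **Other objects:** I saw nothing else moved in the pictures, and the purple cups were not touched. I did not re-measure their positions at the end.

Some checks did not agree fully:
- **Camera agreement:** the top camera differed from the wrist camera by 3 to 6 mm in y, so I relied on the wrist camera and the contact heights.
- **Sideways force:** about 4 N remained in x during the hold, with no lean that I could see.

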